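Draw a deep tray of gilded fragments forward with the pull hook

ROBOT

A 6-joint arm with a two-finger parallel gripper is mounted at the origin on the work surface. World frame = base frame: x ahead of the robot, y to its left, z up, the work surface at z = 0. Lengths are in m, angles in rad, forces in N, time in s.
With the tool pointing down it reaches from about 0.35 to 0.95 m from the base axis. Payload 17.4 kg.
Tool frame: the origin (TCP) lies midway between the tips of the shut fingers; the grasp point (between the pads) lies bot.hold_point_z behind it (bot.hold_point_z is the distance from the TCP to the grasp point, in m); z points along the fingers, y is the line along which they close (so a half turn about z gives the same grasp; the last joint's range is limited). The gripper opens to 93 mm and grips with 3 to 60 N. Pads are 15 mm wide; open, the fingers measure 128 mm over their backs; the gripper's body (75 mm by 188 mm) begins 65 mm behind the grasp point.
Start: joints at [1.067, 0.116, 1.442, -0, 1.584, -0.038], TCP at [0.303, 0.603, 0.219] pointing down, gripper open.
Joint ranges: [-2.83, 2.83], [-0.83, 2.19], [0.07, 2.5], [-1.14, 4.28], [0.01, 3], [-2.97, 2.97]. Speed limits (rad/s): [1.89, 1.89, 2.22, 3.14, 3.14, 3.14].

INTERFACE

Orientations are given as [roll, pitch, yaw] about the fixed x, y, z axes, in that order (R = Rz(yaw) Ry(pitch) Rx(roll)).
In Python, from rig import bot gives the robot as it stands.
- The arm moves only by the tool servo_tool, never from a script. Its argument "targets" is one flat list of numbers, 5 for each row, row after row: the shift along the tool's x, y, z in units of 10 cm (1.0 is 10 cm), then the turn about the tool's z in units of pi/2 rad (1.0 is pi/2 rad), then the gripper's target within -1 to 1 (fully open at 1, half-way at 0, shut at -1). A call has 1 to 8 rows; each row is the pose to reach, as a shift and turn from the pose commanded when the call began, along the tool's axes at that moment; what a row does not reach only later rows make up. A row lasts 1/8 s, in which the tool goes at most 62.5 mm and 10.7 degrees, less where a joint would pass 70% of its speed; a pose out of reach is approached as far as the arm can. A call with a number of a shift or a turn outside -1 to 1 is refused whole. A call with a gripper value outside its range is refused whole. The fingers move at their own pace and stop on an object; "force" is the grip in N (left out, the last holds). Time passes only in rows, so rows that repeat a pose let the fingers close. It gives the time, the measured TCP pose, the force, the opening and the grip force at its end, in the units of the state.
- bot.read_state(): the state, without advancing time (a new reading comes with each control period).
- bot.snapshot(name): name is "scene" or "top"; returns a dict with "img" (384x512x3 uint8, red, green, blue), "fx", "fy", "cx", "cy" (pixels), "k1" (the pictures are not rectified: a ray, as slopes to the right and down, at radius r is drawn at 1 + k1 r^2 times it, then the intrinsics apply), "position" and "rotation" of the camera in the world. Camera axes: x right, y down, z forward; pixel columns grow to the right and rows downward; lengths in m; the calibration is good to about 2 mm. A picture is of the moment at which its call begins. There is no depth.
- bot.finish_job(): hands the job in; it is judged then, once.
The state is a dict: "time": time; "joint_positions": joint angles; "qvel": joint speeds; "tau": joint torques, N m; "ee_pos": TCP position; "tool_rot": TCP orientation; "force": force on the tool from outside, world axes, zero at the start; "ft_torque": the same for the moment, N m; "finger_gap": finger opening in m; "finger_force": force on a finger pad.
Only numpy, scipy, OpenCV 4.12 (cv2) and the standard library are available. Lean on these libraries where they do the work, as an engineer would, in place of code of your own. Each camera call takes 0.05 s, during which the arm holds its last target. There are 200 camera calls.

TASK

Take the pull hook from its rest, reach it over the front wall of the wooden tray deep in the wire-roofed rack and drag the tray straight forward until it meets the sprung stop at the rack's front, then keep pulling there gently, at about 10 N and well short of the spring's end, for a second. Unhook, leave the tray resting against the stop, and lay the hook back across both bars of its rest, facing as it was. Touch the tray and stop with nothing but the hook on the tray's wall, keep the tray flat on the deck, and disturb nothing else.

Things in the scene. Friction and masses are not known exactly. Their poses are not given: they have to be found in the camera images.
- hook: Pull hook, 160 g, claw down, lying on the rest. Origin at the centre of its dark wooden handle, 100 (x) x 24 (y) x 28 mm (z); it nearly balances there: grip across y from above. On the handle's axis a steel bar 10 x 10 mm runs forward to x = 165 and back to x = -78 mm.
- claw_tip (a point): Middle of the lower end of the hook's flat steel claw, at x = 161, z = -27 mm in the hook's frame. The claw is 8 mm thick (x = 157 to 165), 24 mm wide, and points down from the bar's front end; the bar's underside is at z = -5.
- rest: Fixed wooden rest, 180 x 75 mm, left or right of the rack; origin at the centre of its underside. Two cross bars at x = -66 and +72 mm, tops 45 mm up, carry the hook's steel bar behind and before the handle; 10 mm lugs at the bars' ends, 59 mm apart. The lying hook's origin is about 50 mm above the rest's, within 10 mm of x = y = 0, its claw towards the rest's +x.
- tray: Open wooden tray, 160 (x) x 180 (y) x 65 mm high, 0.42 to 0.84 kg, holding carved fragments; origin at the centre of its underside. Front wall at x = -80 to -70 mm; inside, the space from there to x = -10 is empty down to the 6 mm floor. It slides on the deck, under the roof, with 1 to 6 N of drag.
- tray_edge (a point): Middle of the top edge of the tray's front wall: x = -75, y = 0, z = 65 mm in the tray's frame.
- rack: Fixed rack, origin at the centre of its underside. Plywood deck 30 mm high, x = -200 (front) to +160 mm, 300 wide. Over x = -100 to +160 a wire roof, underside 175 and top 185 mm above the bench, on posts at y = +-143. Side guides at y = +-118 to 132 mm, tops 50 mm above the bench. Forward, the way to drag, is the rack's -x.
- stop: Stop: board 18 x 200 x 30 mm on the deck's front edge, axes as the rack's, origin under its centre. Rods through it carry a wooden pad (130 wide, 20 high) that meets the tray's front wall. They are clamped differently each time, unmeasured: pad face 45 to 85 mm to +x of the origin. The pad is sprung: 2 N per mm, 12 mm of travel.
- rosette: Bystander: carved rosette about 75 mm across, on the cork board. Leave alone.
- bottle: Bystander: amber bottle, 60 across, 150 high. Leave alone.
- varnish: Bystander: glass jar, 68 across, 85 high. Leave alone.
- can: Bystander: metal can, 72 across, 100 high. Leave alone.
- bowl: Bystander: white bowl, 100 across, 40 high. Leave alone.
- mallet: Bystander: wooden hammer lying on the bench. Leave alone.
- wing: Bystander: carved wing, about 90 x 80 x 22 mm. Leave alone.
Not all that is in view belongs to the job. Leave any red look-alike of the hook alone.

How it is judged:
On the way, in this order (a step that is already met when the one before it is completed fails the run):
1. the hook's claw is down behind the tray's front wall, at least 10 mm below its top edge (x of claw_tip in the frame of tray between -0.07 and -0.03 m and y of claw_tip in the frame of tray between -0.07 and 0.07 m and z of claw_tip in the frame of tray below 0.055 m), for 0.1 s.
2. with the hook still over the wall, the tray is pulled against the stop with at least 2.5 N for 0.4 s (all of step 1 and contact force between tray and stop above 2.5 N and contact force between hook and tray above 2.5 N), for 0.4 s.
At the end, for the whole second after the job is handed in: The tray stands flat on the deck, at rest, straight in the rack (within 0.1 rad) and still pressing on the stop (more than 0.2 N); the hook lies at rest on both bars of its rest, between the lugs, claw down towards the rest's +x, within 25 mm of its middle (contact force between tray and stop above 0.2 N and linear speed of each of tray, hook below 0.01 m/s and angle between the x axis of tray and the x axis of rack, either way round below 0.1 rad and angle between tray's own z axis and vertical below 0.05 rad and x of hook in the frame of rest between -0.025 and 0.025 m and y of hook in the frame of rest between -0.03 and 0.03 m and z of hook in the frame of rest between 0.044 and 0.056 m and x of claw_tip in the frame of rest above 0.12 m); the robot touches nothing.
It fails at once if the tray is pulled against the stop with more than 20 N (contact force between tray and stop above 20 N).
It fails at once if the hook presses or pulls on the tray with more than 28 N (contact force between hook and tray above 28 N).
It fails at once if the robot itself touches the tray or the stop, or the hook pushes on the stop (contact force between any of the arm, the fingers and tray above 0.5 N or contact force between any of the arm, the fingers and stop above 0.5 N or contact force between hook and stop above 2 N).
It fails at once if the tray is lifted or tipped (angle between tray's own z axis and vertical above 0.12 rad).
It fails at once if a bystander is moved by more than 20 mm (distance of any of rosette, bottle, varnish, can, bowl, mallet, wing from where it was at the start of the episode above 0.02 m).
It also fails if it takes over 72 s, if anything falls off the work surface, if the arm or the gripper's body presses on something with over 40 N, if the wrist force passes 120 N, or if a joint passes its speed limit or range.

## Working session

There is one attempt and no reset: what is moved stays moved. The work goes in short steps, Python scripts to look and compute and a tool call to move; the robot and the scene stay as the last step left them, time stands still between calls to the robot, and variables do not carry over. Pictures are saved under pics/ and viewed, at most 13 in all, crops included, and the job is handed in when it is done.

Besides the shell and the picture viewer there is one more tool, called after ">>>" as name(argument=value, ...) on one line, values as JSON. servo_tool: Moves the arm, as the interface text tells. Shifts and turns lie within -1 to 1; 1 stands for 10 cm of shift or pi/2 rad of turn. Its arguments: {"type":"object","properties":{"targets":{"type":"array","items":{"type":"number","minimum":-1,"maximum":1}},"force":{"type":"number"}},"required":["targets"]}

```bash
mkdir -p pics; ls; python3 - <<'E'
from rig import bot
import cv2
print(bot.hold_point_z, bot.read_state())
for n in("scene","top"):
    s=bot.snapshot(n); cv2.imwrite(f"pics/{n}0.png",s["img"][:,:,::-1]); print({k:v for k,v in s.items() if k!="img"})
a=cv2.imread("pics/scene0.png");b=cv2.imread("pics/top0.png")
E
```

```text
pics
0.0188 {'time': 0.0, 'joint_positions': array([ 1.06719530e+00,  1.16490367e-01,  1.44227643e+00, -9.85843008e-06,
        1.58398534e+00, -3.78004940e-02]), 'qvel': array([-0.00057999,  0.00056063, -0.00097103, -0.00119776,  0.00071556,
        0.00106176]), 'tau': array([-3.68109657e-03, -7.21215391e+01, -6.22637916e+01,  7.78029417e-02,
        2.33053823e-02, -1.28344918e-04]), 'ee_pos': array([0.30308031, 0.60290204, 0.21789529]), 'tool_rot': array([-3.14043363e+00, -3.39676862e-05,  2.67579198e+00]), 'force': array([ 0.61661112,  0.18519847, -0.41471377]), 'ft_torque': array([ 0.01072209, -0.01950144, -0.028313  ]), 'finger_force': 0.0, 'finger_gap': 0.09284912017314806}
{'fx': 391.60064980602186, 'fy': 391.60064980602186, 'cx': 257.1691343305259, 'cy': 187.21439519293222, 'k1': -0.04045318330557726, 'position': array([0.84400667, 0.6598978 , 1.00194636]), 'rotation': array([-2.47355642, -0.01072552,  2.65835445])}
{'fx': 453.84907527150125, 'fy': 453.84907527150125, 'cx': 256.3901897128368, 'cy': 192.51830582201316, 'k1': -0.1571187700930551, 'position': array([ 0.25084508, -0.00574504,  1.47889115]), 'rotation': array([-2.97917597,  0.0066917 , -1.56678283])}
```

View pics/scene0.png

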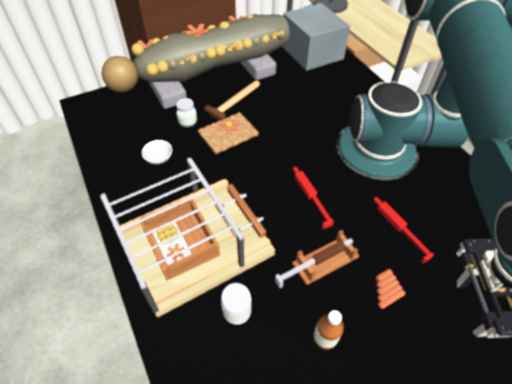

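View pics/top0.png

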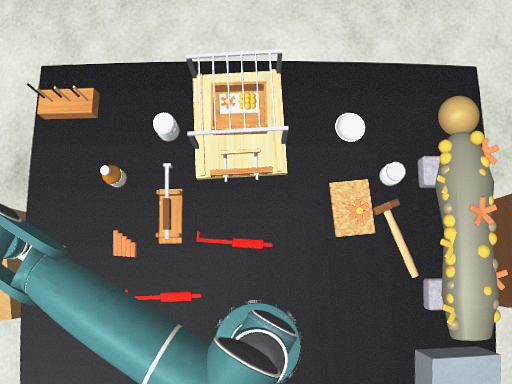

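The scene view shows the steel and dark-wood hook on its rest at about (320,262), with the claw at (281,281). The rack is at (185,230), and the tray is under the wires at (180,240). In the top view the hook is at (168,212), the tray at (242,105) and the stop at (242,172). The hook candidates in the top view are the red ones at (235,242) and (165,296), and the steel and dark one at (168,212). The last fits because it lies on the wooden rest and isn't red. I'll confirm that in an enlarged crop.

```bash
cat > h.py <<'E'
import numpy as np, cv2
from scipy.spatial.transform import Rotation as R
from rig import bot
def rays(s,uv):
    K=np.array([[s["fx"],0,s["cx"]],[0,s["fy"],s["cy"]],[0,0,1]]); 
    p=cv2.undistortPoints(np.float64(uv).reshape(-1,1,2),K,np.array([s["k1"],0,0,0.])).reshape(-1,2)
    return np.c_[p,np.ones(len(p))]@R.from_euler("xyz",s["rotation"]).as_matrix().T
def plane(s,uv,z):
    d=rays(s,uv); c=s["position"]; return c+d*((z-c[2])/d[:,2])[:,None]
def proj(s,P):
    q=(np.atleast_2d(P)-s["position"])@R.from_euler("xyz",s["rotation"]).as_matrix()
    K=np.array([[s["fx"],0,s["cx"]],[0,s["fy"],s["cy"]],[0,0,1]])
    return cv2.projectPoints(q,np.zeros(3),np.zeros(3),K,np.array([s["k1"],0,0,0.]))[0].reshape(-1,2)
def crop(s,x0,y0,x1,y1,f,name):
    cv2.imwrite("pics/"+name,cv2.resize(s["img"][y0:y1,x0:x1,::-1],None,fx=f,fy=f,interpolation=cv2.INTER_CUBIC))
E
python3 - <<'E'
from h import *
t=bot.snapshot("top"); crop(t,150,45,300,250,5,"a.png")
import os
a=cv2.imread("pics/a.png"); print(a.shape)
# two crops side by side: hook / rack at x5.. 
def c(x0,y0,x1,y1,f): return cv2.resize(t["img"][y0:y1,x0:x1,::-1],None,fx=f,fy=f,interpolation=cv2.INTER_CUBIC)
A=c(145,155,195,250,6); B=c(182,45,297,185,4)
o=np.zeros((575,770,3),np.uint8); o[:A.shape[0],:A.shape[1]]=A; o[:B.shape[0],305:305+B.shape[1]]=B
cv2.imwrite("pics/b.png",o)
E
```

```text
(1025, 750, 3)
```

View pics/b.png

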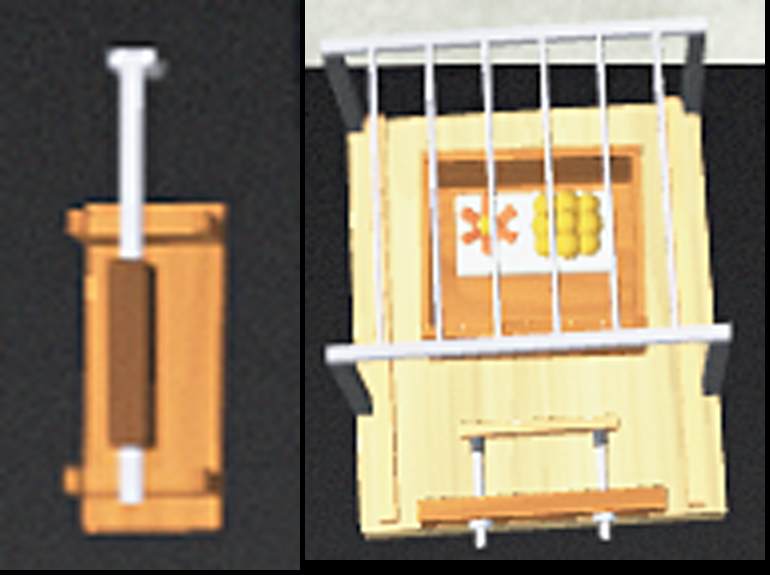

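The crop confirms it: the steel and dark-wood hook lies on the wooden rest, claw head at about (167,164) and bar tail at (166,238) in the top view. The tray's front wall sits just below the roof's front bar. The pad face is at about (242,150) and the stop board at (242,171).

```bash
python3 - <<'E'
from h import *
np.set_printoptions(precision=4,suppress=True)
t=bot.snapshot("top"); s=bot.snapshot("scene")
A=lambda L:[((x+.5)/6-.5+145,(y+.5)/6-.5+155) for x,y in L]
B=lambda L:[((x-305+.5)/4-.5+182,(y+.5)/4-.5+45) for x,y in L]
print("bar fwd/rear",plane(t,A([(131,50),(130,502)]),.055))
print("bar mid near handle",plane(t,A([(131,255),(130,450)]),.055))
print("handle top corners",plane(t,A([(108,258),(150,260),(150,447),(108,445)]),.064))
print("rest base",plane(t,A([(85,530),(222,530)]),.01))
print("roof front bar ends front edge",plane(t,B([(327,362),(730,341)]),.185))
print("roof back",plane(t,B([(321,42),(706,22)]),.185))
print("stop board top back L,R",plane(t,B([(420,500),(667,486)]),.06))
print("pad back edge top",plane(t,B([(462,423),(616,415)]),.052))
print("deck front edge",plane(t,B([(363,530),(727,510)]),.03))
print("tray rear corners top",plane(t,B([(423,150),(641,147)]),.095))
print("tray side/ front",plane(t,B([(421,335),(648,330)]),.095))
# enlarge scene rack
crop(s,95,150,285,320,4,"c.png")
E
```

```text
bar fwd/rear [[0.5805 0.2967 0.055 ]
 [0.337  0.2887 0.055 ]]
bar mid near handle [[0.4685 0.2924 0.055 ]
 [0.3644 0.2895 0.055 ]]
handle top corners [[0.4655 0.3029 0.064 ]
 [0.4645 0.2803 0.064 ]
 [0.3654 0.2771 0.064 ]
 [0.3662 0.2994 0.064 ]]
rest base [[0.3243 0.3223 0.01  ]
 [0.3251 0.2471 0.01  ]]
roof front bar ends front edge [[ 0.6351  0.2103  0.185 ]
 [ 0.6514 -0.0889  0.185 ]]
roof back [[ 0.8945  0.2252  0.185 ]
 [ 0.9101 -0.0734  0.185 ]]
stop board top back L,R [[ 0.5572  0.1524  0.06  ]
 [ 0.569  -0.0453  0.06  ]]
pad back edge top [[ 0.6228  0.1205  0.052 ]
 [ 0.6297 -0.0044  0.052 ]]
deck front edge [[ 0.5386  0.2019  0.03  ]
 [ 0.5559 -0.0951  0.03  ]]
tray rear corners top [[ 0.8416  0.1534  0.095 ]
 [ 0.8439 -0.0241  0.095 ]]
tray side/ front [[ 0.6839  0.1508  0.095 ]
 [ 0.6881 -0.0296  0.095 ]]
```

View pics/c.png

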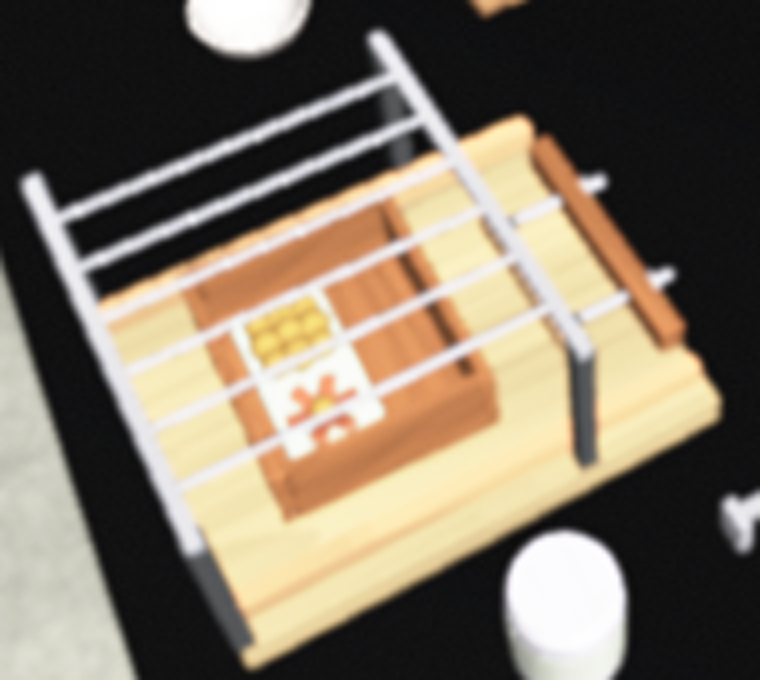

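The scene crop shows the tray's front wall top running from about (390,195) to (492,378) in the crop, so full-frame (192,199) to (218,244). The stop board is at (247,211). I'll measure the front wall from this view and work out the grasp.

```bash
python3 - <<'E'
from h import *
np.set_printoptions(precision=4,suppress=True)
t=bot.snapshot("top"); s=bot.snapshot("scene")
C=lambda L:[((x+.5)/4-.5+95,(y+.5)/4-.5+150) for x,y in L]
print("tray front top outer far/near",plane(s,C([(393,193),(495,378)]),.095))
print("tray rear near corner",plane(s,C([(285,495)]),.095))
print("stop board top inner edge far/near",plane(s,C([(535,142),(660,338)]),.06))
print("deck front near corner",plane(s,C([(720,402)]),.03))
print("roof front ends",plane(s,C([(385,32),(595,350)]),.185))
# hook in scene: steel/dark
crop(s,260,225,370,300,7,"d.png")
r=bot.read_state(); print(r["ee_pos"],r["tool_rot"])
T=R.from_euler("xyz",r["tool_rot"]).as_matrix(); print(T)
# hook lookup
hx=np.array([.416,.291,.05]); print("tool shift to hook (10cm)",T.T@(hx-r["ee_pos"])*10)
E
```

```text
tray front top outer far/near [[ 0.6861 -0.0194  0.095 ]
 [ 0.6833  0.1536  0.095 ]]
tray rear near corner [[0.8355 0.1702 0.095 ]]
stop board top inner edge far/near [[ 0.5646 -0.0413  0.06  ]
 [ 0.5613  0.1578  0.06  ]]
deck front near corner [[0.5394 0.2075 0.03  ]]
roof front ends [[ 0.6537 -0.0867  0.185 ]
 [ 0.6377  0.2139  0.185 ]]
[0.3032 0.6031 0.2185] [-3.1413  0.      2.6758]
[[-0.8935  0.4491 -0.0001]
 [ 0.4491  0.8935 -0.0002]
 [-0.     -0.0003 -1.    ]]
tool shift to hook (10cm) [-2.4096 -2.281   1.6853]
```

View pics/d.png

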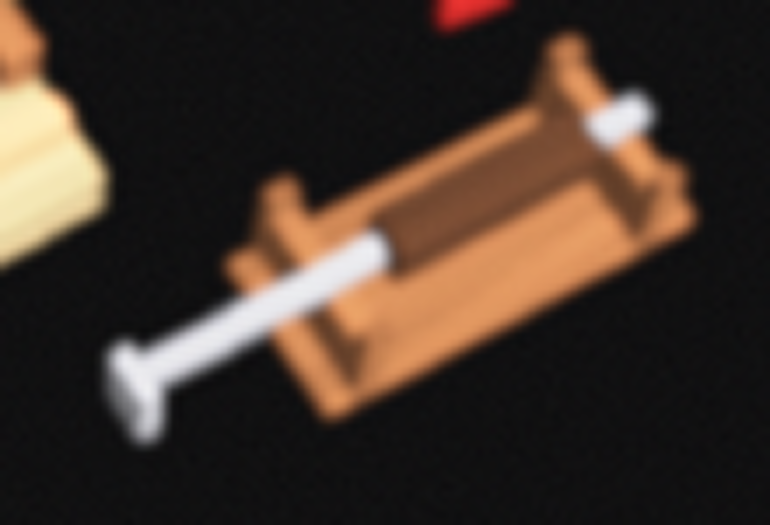

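The enlarged crop confirms the target: steel bar, dark handle and claw, lying on both bars of the rest and not red. Before descending I'll check the bystanders near the path.

```bash
python3 - <<'E'
from h import *
np.set_printoptions(precision=4,suppress=True)
t=bot.snapshot("top"); s=bot.snapshot("scene")
print("bottle cap top: top,scene",plane(t,[(105,172)],.15),plane(s,[(335,316)],.15))
print("can top",plane(t,[(164,123)],.1),plane(s,[(236,292)],.1))
print("wing",plane(t,[(125,244)],.015)); print("red",plane(t,[(198,237),(270,244)],.02))
E
```

```text
bottle cap top: top,scene [[0.5307 0.4665 0.15  ]] [[0.539  0.4696 0.15  ]]
can top [[0.7011 0.3006 0.1   ]] [[0.701  0.2975 0.1   ]]
wing [[0.3191 0.4334 0.015 ]]
red [[ 0.3441  0.1925  0.02  ]
 [ 0.3228 -0.0393  0.02  ]]
```

>>> servo_tool(targets=[-0.3, -0.3, 0, -0.1, 1, -0.6, -0.6, 0, -0.2, 1, -1, -1, 0, -0.318, 1, -1, -1, 0, -0.318, 1, -1, -1, 0, -0.318, 1], force=50)

```text
time: 1.08
ee_pos: [0.3476, 0.4691, 0.2189]
tool_rot: [3.141, 0.0, -3.11]
force: [0.5, 1.0, 0.1]
finger_gap: 0.0933
finger_force: 0.0
```

>>> servo_tool(targets=[-0.3, -0.5, 0, -0.002, 1, -0.6, -0.9, 0, -0.002, 1, -0.623, -0.9, 0, -0.002, 1, -0.623, -0.9, 0, -0.002, 1])

```text
time: 1.58
ee_pos: [0.4127, 0.3819, 0.2184]
tool_rot: [3.142, -0.001, -3.105]
force: [-0.1, 0.3, 0.4]
finger_gap: 0.0929
finger_force: 0.0
```

>>> servo_tool(targets=[0, -0.5, 0, 0, 1, 0, -0.906, 0, 0, 1, 0, -0.906, 0.4, 0, 1, 0, -0.906, 0.8, 0, 1, 0, -0.906, 0.8, 0, 1, 0, -0.906, 0.8, 0, 1])

```text
time: 2.33
ee_pos: [0.4164, 0.2915, 0.1403]
tool_rot: [3.141, 0.001, -3.104]
force: [0.4, 0.5, -0.4]
finger_gap: 0.093
finger_force: 0.0
```

```bash
python3 - <<'E'
from h import *
np.set_printoptions(precision=4,suppress=True)
r=bot.read_state(); print(r["ee_pos"],r["tool_rot"])
T=R.from_euler("xyz",r["tool_rot"]).as_matrix()
print(T.T@(np.array([.4155,.2905,.036])-r["ee_pos"])*10)
t=bot.snapshot("top"); crop(t,130,130,230,260,4,"e.png")
E
```

```text
[0.4164 0.2915 0.1403] [ 3.1409  0.001  -3.1038]
[ 0.0102 -0.0106  1.0429]
```

>>> servo_tool(targets=[0.01, -0.01, 0.3, 0, 1, 0.01, -0.01, 0.6, 0, 1, 0.01, -0.01, 0.85, 0, 1, 0.01, -0.01, 1, 0, 1, 0.01, -0.01, 1, 0, 1])

```text
time: 3.0
ee_pos: [0.4153, 0.2896, 0.0389]
tool_rot: [-3.141, -0.0, -3.105]
force: [-0.1, -0.2, 0.3]
finger_gap: 0.0932
finger_force: 0.0
```

>>> servo_tool(targets=[0, 0, 0.04, 0, 0, 0, 0, 0.04, 0, -0.3, 0, 0, 0.04, 0, -0.6, 0, 0, 0.04, 0, -0.6, 0, 0, 0.04, 0, -0.6, 0, 0, 0.04, 0, -1, 0, 0, 0.04, 0, -1, 0, 0, 0.04, 0, -1], force=50)

```text
time: 4.0
ee_pos: [0.4153, 0.2894, 0.0346]
tool_rot: [3.142, -0.0, -3.105]
force: [0.7, 0.2, -0.7]
finger_gap: 0.0238
finger_force: 50.0
```

>>> servo_tool(targets=[0, 0, -0.1, 0, -1, 0, 0, -0.3, 0, -1, 0, 0, -0.5, 0, -1, 0, 0, -0.7, 0, -1, 0, 0, -0.9, 0, -1, 0, 0, -0.9, 0, -1, 0, 0, -0.9, 0, -1])

```text
time: 4.88
ee_pos: [0.4151, 0.2893, 0.1241]
tool_rot: [-3.141, -0.001, -3.105]
force: [0.3, 0.4, -1.9]
finger_gap: 0.0236
finger_force: 50.0
```

```bash
python3 - <<'E'
from h import *
np.set_printoptions(precision=4,suppress=True)
r=bot.read_state(); print(r["ee_pos"],r["tool_rot"],r["force"])
T=R.from_euler("xyz",r["tool_rot"]).as_matrix()
yaw=.052
tip=np.array([.7115,.0655]); d=np.array([np.cos(yaw),np.sin(yaw)])
for back in (.13,.0):
    g=tip-.161*d-back*d
    print(back,g,T.T@(np.r_[g,r["ee_pos"][2]]-r["ee_pos"])*10)
t=bot.snapshot("top");s=bot.snapshot("scene")
A=cv2.resize(t["img"][120:260,130:270,::-1],None,fx=2.8,fy=2.8); B=cv2.resize(s["img"][190:330,200:340,::-1],None,fx=2.8,fy=2.8)
cv2.imwrite("pics/f.png",np.hstack([A,B]))
E
```

```text
[0.4151 0.2893 0.1241] [-3.1413 -0.0006 -3.1047] [ 0.3115  0.4421 -1.8867]
0.13 [0.4209 0.0504] [ 0.0298 -2.3895  0.0008]
0.0 [0.5507 0.0571] [-1.27   -2.3699 -0.    ]
```

View pics/f.png

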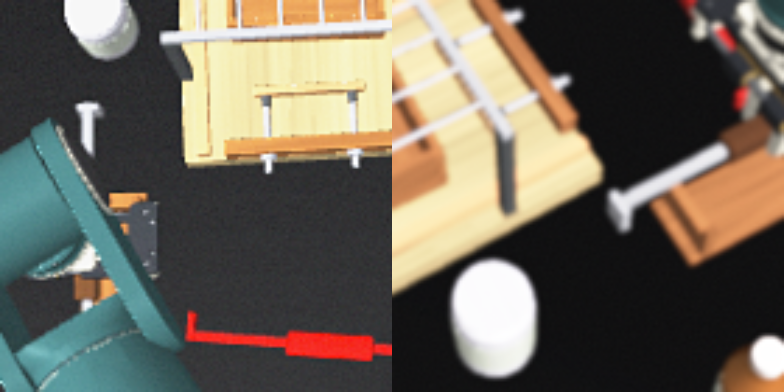

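The picture shows the hook held level and clear of the rest, with its claw at (88,108) in the left half and (620,205) in the right half. Next I'll traverse to the front of the rack.

>>> servo_tool(targets=[0, -0.3, 0, -0.01, -1, 0, -0.6, 0, -0.01, -1, 0, -0.9, 0, -0.01, -1, 0, -1, 0, -0.01, -1])

```text
time: 5.48
ee_pos: [0.4188, 0.1884, 0.1241]
tool_rot: [-3.141, -0.001, -3.09]
force: [1.4, -0.5, -1.8]
finger_gap: 0.0239
finger_force: 50.0
```

>>> servo_tool(targets=[0, -0.3, 0, 0, -1, 0, -0.6, 0, 0, -1, 0, -0.9, 0, 0, -1, 0, -1, 0, 0, -1])

```text
time: 5.98
ee_pos: [0.4243, 0.0889, 0.1244]
tool_rot: [3.142, -0.0, -3.09]
force: [0.2, 0.6, -1.3]
finger_gap: 0.0236
finger_force: 50.0
```

>>> servo_tool(targets=[0, -0.2, 0, 0, -1, 0, -0.38, 0, 0, -1, 0, -0.38, 0, 0, -1, 0, -0.38, 0, 0, -1])

```text
time: 6.48
ee_pos: [0.4262, 0.0524, 0.1245]
tool_rot: [3.141, -0.0, -3.089]
force: [0.8, 0.3, -2.1]
finger_gap: 0.0234
finger_force: 50.0
```

```bash
python3 - <<'E'
from h import *
np.set_printoptions(precision=4,suppress=True)
r=bot.read_state(); print(r["ee_pos"],r["tool_rot"],r["force"])
T=R.from_euler("xyz",r["tool_rot"]).as_matrix()
yaw=r["tool_rot"][2]+np.pi
tip=np.array([.7115,.0655]); d=np.array([np.cos(yaw),np.sin(yaw)])
g=tip-.161*d; print(g,T.T@(np.r_[g,r["ee_pos"][2]]-r["ee_pos"])*10)
E
```

```text
[0.4262 0.0524 0.1245] [ 3.1413 -0.0003 -3.0889] [ 0.7877  0.3301 -2.0919]
[0.5507 0.057 ] [-1.2454 -0.0199 -0.0003]
```

>>> servo_tool(targets=[-0.2, 0, 0, 0, -1, -0.5, 0, 0, 0, -1, -0.8, 0, 0, 0, -1, -0.95, -0.02, 0, 0, -1, -1, -0.02, 0, 0, -1])

```text
time: 7.1
ee_pos: [0.5263, 0.0553, 0.1243]
tool_rot: [3.142, -0.001, -3.089]
force: [-0.3, -0.5, -2.3]
finger_gap: 0.0237
finger_force: 50.0
```

>>> servo_tool(targets=[-0.15, 0, 0, 0, -1, -0.25, 0, 0, 0, -1, -0.25, 0, 0, 0, -1, -0.25, 0, 0, 0, -1])

```text
time: 7.6
ee_pos: [0.5509, 0.0562, 0.1246]
tool_rot: [3.142, -0.0, -3.089]
force: [0.1, -0.5, -2.0]
finger_gap: 0.024
finger_force: 50.0
```

```bash
python3 - <<'E'
from h import *
np.set_printoptions(precision=4,suppress=True)
r=bot.read_state(); print(r["ee_pos"],r["tool_rot"],r["force"])
s=bot.snapshot("scene"); t=bot.snapshot("top")
A=cv2.resize(s["img"][170:270,150:270,::-1],None,fx=4,fy=4,interpolation=2); B=cv2.resize(t["img"][80:180,200:280,::-1],None,fx=4,fy=4,interpolation=2)
cv2.imwrite("pics/g.png",np.hstack([A,B]))
E
```

```text
[0.5509 0.0562 0.1246] [ 3.1416 -0.0002 -3.0891] [ 0.0738 -0.4587 -2.0426]
```

View pics/g.png

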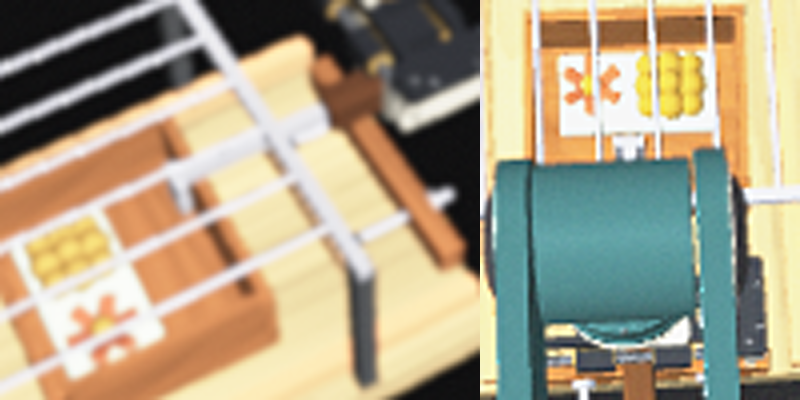

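The left half shows the claw at (182,190), inside the tray beyond its front wall. The right half shows the claw head at (628,145), also within the empty strip. I'll lower it 34 mm.

>>> servo_tool(targets=[0, 0, 0.1, 0, -1, 0, 0, 0.2, 0, -1, 0, 0, 0.3, 0, -1, 0, 0, 0.34, 0, -1, 0, 0, 0.34, 0, -1, 0, 0, 0.34, 0, -1])

```text
time: 8.45
ee_pos: [0.5513, 0.0562, 0.091]
tool_rot: [3.142, 0.0, -3.089]
force: [0.1, 0.2, -2.0]
finger_gap: 0.0237
finger_force: 50.0
```

>>> servo_tool(targets=[0.06, 0, 0, 0, -1, 0.12, 0, 0, 0, -1, 0.18, 0, 0, 0, -1, 0.24, 0, 0, 0, -1, 0.3, 0, 0, 0, -1])

```text
time: 9.07
ee_pos: [0.5209, 0.0546, 0.0908]
tool_rot: [-3.142, 0.001, -3.089]
force: [4.9, -0.0, -2.9]
finger_gap: 0.0235
finger_force: 50.0
```

>>> servo_tool(targets=[0.06, 0, 0, 0, -1, 0.12, 0, 0, 0, -1, 0.18, 0, 0, 0, -1, 0.24, 0, 0, 0, -1, 0.24, 0, 0, 0, -1])

```text
time: 9.7
ee_pos: [0.4966, 0.0534, 0.0906]
tool_rot: [-3.142, -0.001, -3.089]
force: [0.0, -0.2, -2.2]
finger_gap: 0.0238
finger_force: 50.0
```

>>> servo_tool(targets=[0.03, 0, 0, 0, -1, 0.06, 0, 0, 0, -1, 0.09, 0, 0, 0, -1, 0.11, 0, 0, 0, -1])

```text
time: 10.2
ee_pos: [0.4861, 0.0528, 0.0906]
tool_rot: [-3.142, 0.0, -3.089]
force: [4.1, 0.5, -2.8]
finger_gap: 0.0237
finger_force: 50.0
```

```bash
python3 - <<'E'
from h import *
np.set_printoptions(precision=4,suppress=True)
r=bot.read_state(); print(r["ee_pos"],r["tool_rot"],r["force"])
s=bot.snapshot("scene")
crop(s,150,170,290,270,5,"i.png")
E
```

```text
[0.4861 0.0528 0.0906] [-3.1416  0.     -3.089 ] [ 4.1413  0.5009 -2.7764]
```

View pics/i.png

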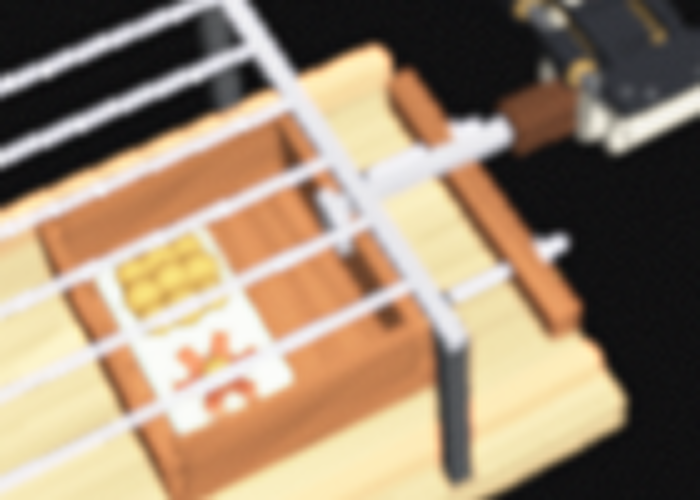

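The claw at (340,225) is holding the tray's front wall, which has come forward almost to the roof bar. Drag is about 4 N. From here I'll creep.

>>> servo_tool(targets=[0.02, 0, 0, 0, -1, 0.03, 0, 0, 0, -1, 0.04, 0, 0, 0, -1])

```text
time: 10.62
ee_pos: [0.4822, 0.0526, 0.0906]
tool_rot: [-3.142, -0.0, -3.089]
force: [4.5, -0.1, -2.4]
finger_gap: 0.0236
finger_force: 50.0
```

>>> servo_tool(targets=[0.01, 0, 0, 0, -1, 0.02, 0, 0, 0, -1, 0.03, 0, 0, 0, -1])

```text
time: 11.0
ee_pos: [0.4792, 0.0525, 0.0906]
tool_rot: [3.142, -0.0, -3.089]
force: [3.9, 0.2, -2.6]
finger_gap: 0.0234
finger_force: 50.0
```

>>> servo_tool(targets=[0.01, 0, 0, 0, -1, 0.02, 0, 0, 0, -1])

```text
time: 11.25
ee_pos: [0.4773, 0.0523, 0.0907]
tool_rot: [-3.142, 0.0, -3.089]
force: [6.0, 0.2, -3.6]
finger_gap: 0.0236
finger_force: 50.0
```

>>> servo_tool(targets=[0.01, 0, 0, 0, -1, 0.01, 0, 0, 0, -1])

```text
time: 11.5
ee_pos: [0.4763, 0.0523, 0.0907]
tool_rot: [-3.142, 0.0, -3.089]
force: [5.1, 0.2, -3.8]
finger_gap: 0.0234
finger_force: 50.0
```

>>> servo_tool(targets=[0.01, 0, 0, 0, -1, 0.01, 0, 0, 0, -1])

```text
time: 11.75
ee_pos: [0.4755, 0.0522, 0.0907]
tool_rot: [-3.142, 0.001, -3.089]
force: [7.4, 0.2, -3.4]
finger_gap: 0.0235
finger_force: 50.0
```

>>> servo_tool(targets=[0.01, 0, 0, 0, -1, 0.01, 0, 0, 0, -1])

```text
time: 12.0
ee_pos: [0.4746, 0.0522, 0.0907]
tool_rot: [-3.142, 0.001, -3.089]
force: [8.2, -0.7, -4.0]
finger_gap: 0.0233
finger_force: 50.0
```

>>> servo_tool(targets=[0.01, 0, 0, 0, -1, 0.02, 0, 0, 0, -1, 0.02, 0, 0, 0, -1])

```text
time: 12.38
ee_pos: [0.4728, 0.0521, 0.0908]
tool_rot: [-3.142, 0.002, -3.089]
force: [11.7, 0.7, -6.0]
finger_gap: 0.0234
finger_force: 50.0
```

>>> servo_tool(targets=[0.005, 0, 0, 0, -1, 0.005, 0, 0, 0, -1, 0.005, 0, 0, 0, -1, 0.005, 0, 0, 0, -1, 0.005, 0, 0, 0, -1, 0.005, 0, 0, 0, -1, 0.005, 0, 0, 0, -1, 0.005, 0, 0, 0, -1])

```text
time: 13.38
ee_pos: [0.4724, 0.052, 0.0908]
tool_rot: [-3.142, 0.002, -3.089]
force: [11.3, 0.7, -5.7]
finger_gap: 0.0239
finger_force: 50.0
```

>>> servo_tool(targets=[-0.01, 0, 0, 0, -1, -0.03, 0, 0, 0, -1, -0.06, 0, 0, 0, -1, -0.1, 0, 0, 0, -1, -0.15, 0, 0, 0, -1, -0.18, 0, 0, 0, -1, -0.18, 0, 0, 0, -1])

```text
time: 14.25
ee_pos: [0.4898, 0.053, 0.0905]
tool_rot: [-3.142, -0.0, -3.089]
force: [-1.1, 0.4, -2.0]
finger_gap: 0.0236
finger_force: 50.0
```

>>> servo_tool(targets=[0, 0, -0.06, 0, -1, 0, 0, -0.14, 0, -1, 0, 0, -0.24, 0, -1, 0, 0, -0.34, 0, -1, 0, 0, -0.34, 0, -1, 0, 0, -0.34, 0, -1])

```text
time: 15.0
ee_pos: [0.4896, 0.053, 0.1245]
tool_rot: [-3.142, -0.0, -3.089]
force: [-1.0, 0.9, -1.9]
finger_gap: 0.0237
finger_force: 50.0
```

```bash
python3 - <<'E'
from h import *
np.set_printoptions(precision=4,suppress=True)
r=bot.read_state(); print(r["ee_pos"],r["tool_rot"],r["force"])
s=bot.snapshot("scene")
crop(s,150,170,290,270,5,"j.png")
E
```

```text
[0.4896 0.053  0.1245] [-3.1416 -0.0002 -3.089 ] [-1.0144  0.8975 -1.8652]
```

View pics/j.png

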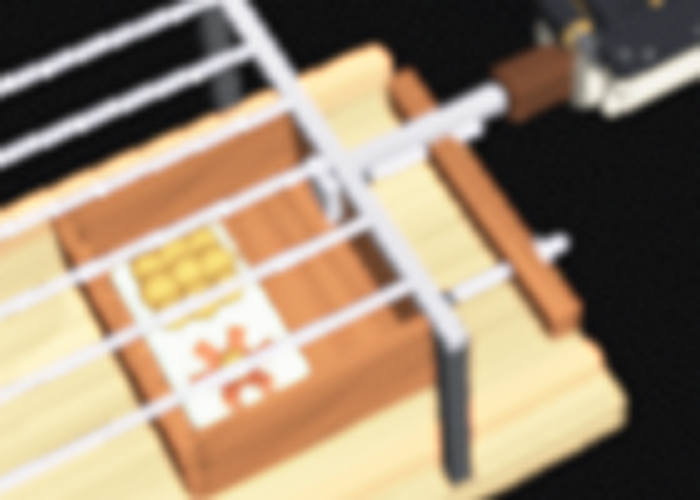

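The claw at (335,190) is now above the wall, and the tray stays forward and flat. I'll withdraw and go back along the same path.

>>> servo_tool(targets=[0.1, 0, 0, 0, -1, 0.3, 0, 0, 0, -1, 0.5, 0, 0, 0, -1, 0.65, 0, 0, 0, -1, 0.65, 0, 0, 0, -1])

```text
time: 15.68
ee_pos: [0.4241, 0.0496, 0.1246]
tool_rot: [3.142, 0.001, -3.089]
force: [-0.3, -0.3, -1.1]
finger_gap: 0.0238
finger_force: 50.0
```

>>> servo_tool(targets=[0, 0.3, 0, 0.01, -1, 0, 0.6, 0, 0.01, -1, 0, 0.9, 0, 0.01, -1, 0, 1, 0, 0.01, -1])

```text
time: 16.18
ee_pos: [0.4196, 0.1506, 0.1244]
tool_rot: [-3.142, -0.0, -3.103]
force: [-0.8, -0.9, -1.9]
finger_gap: 0.0238
finger_force: 50.0
```

>>> servo_tool(targets=[0, 0.3, 0, 0, -1, 0, 0.6, 0, 0, -1, 0, 0.9, 0, 0, -1, 0, 1, 0, 0, -1, 0, 1, 0, 0, -1])

```text
time: 16.8
ee_pos: [0.416, 0.2492, 0.1244]
tool_rot: [-3.141, -0.0, -3.104]
force: [-0.0, 0.7, -2.0]
finger_gap: 0.0235
finger_force: 50.0
```

```bash
python3 - <<'E'
from h import *
np.set_printoptions(precision=4,suppress=True)
r=bot.read_state(); print(r["ee_pos"],r["tool_rot"],r["force"])
T=R.from_euler("xyz",r["tool_rot"]).as_matrix()
print(T.T@(np.array([.4153,.2894,.0346])-r["ee_pos"])*10)
E
```

```text
[0.416  0.2492 0.1244] [-3.1411 -0.0004 -3.1041] [-0.046   0.664  -2.0018]
[-0.0085  0.4028  0.8979]
```

>>> servo_tool(targets=[0, 0.2, 0, 0, -1, -0.01, 0.4, 0, 0, -1, -0.01, 0.4, 0, 0, -1, -0.01, 0.4, 0.3, 0, -1, -0.01, 0.4, 0.5, 0, -1, -0.01, 0.4, 0.7, 0, -1, -0.01, 0.4, 0.7, 0, -1])

```text
time: 17.68
ee_pos: [0.4148, 0.2889, 0.0531]
tool_rot: [-3.14, -0.002, -3.105]
force: [0.4, -0.3, -1.3]
finger_gap: 0.0235
finger_force: 50.0
```

```bash
python3 - <<'E'
from h import *
np.set_printoptions(precision=4,suppress=True)
r=bot.read_state(); print(r["ee_pos"],r["tool_rot"],r["force"])
s=bot.snapshot("scene")
crop(s,260,215,370,300,6,"k.png")
E
```

```text
[0.4148 0.2889 0.0531] [-3.1403 -0.0022 -3.1048] [ 0.3996 -0.3382 -1.3164]
```

View pics/k.png

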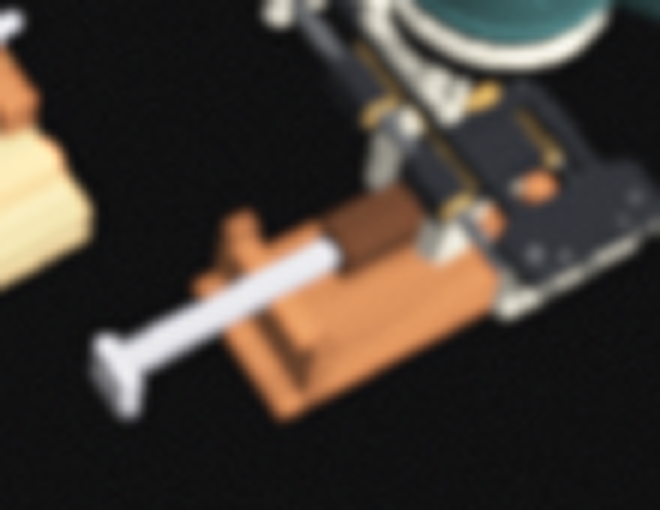

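The hook is level just above the rest, its claw at (118,375), and lined up between the lugs. I'll lower it and release.

>>> servo_tool(targets=[0, 0, 0.06, 0, -1, 0, 0, 0.12, 0, -1, 0, 0, 0.17, 0, -1, 0, 0, 0.18, 0, -1, 0, 0, 0.18, 0, -1])

```text
time: 18.35
ee_pos: [0.4154, 0.2894, 0.0367]
tool_rot: [-3.142, -0.0, -3.105]
force: [-0.1, 0.1, -1.8]
finger_gap: 0.0242
finger_force: 50.0
```

>>> servo_tool(targets=[0, 0, 0, 0, -0.4, 0, 0, 0, 0, -0.2, 0, 0, 0, 0, 0.2, 0, 0, 0, 0, 0.6, 0, 0, 0, 0, 1, 0, 0, 0, 0, 1, 0, 0, 0, 0, 1, 0, 0, 0, 0, 1])

```text
time: 19.35
ee_pos: [0.4154, 0.2894, 0.0366]
tool_rot: [-3.142, -0.0, -3.105]
force: [-0.2, 0.7, -0.5]
finger_gap: 0.0909
finger_force: 0.0
```

>>> servo_tool(targets=[0, 0, -0.1, 0, 1, 0, 0, -0.3, 0, 1, 0, 0, -0.6, 0, 1, 0, 0, -1, 0, 1, 0, 0, -1, 0, 1])

```text
time: 19.98
ee_pos: [0.4167, 0.2902, 0.1414]
tool_rot: [3.138, 0.005, -3.105]
force: [-0.3, 0.1, -0.3]
finger_gap: 0.0934
finger_force: 0.0
```

>>> servo_tool(targets=[0, 0.3, -0.4, 0, 1, 0, 0.8, -0.8, 0, 1, 0, 1, -0.8, 0, 1, 0, 1, -0.8, 0, 1])

```text
time: 20.48
ee_pos: [0.4113, 0.39, 0.2158]
tool_rot: [-3.141, -0.001, -3.103]
force: [0.2, 0.2, -0.0]
finger_gap: 0.0931
finger_force: 0.0
```

>>> servo_tool(targets=[0.3, 0.5, 0, 0, 1, 0.6, 1, 0, 0, 1, 0.6, 1, 0, 0, 1, 0.6, 1, 0, 0, 1])

```text
time: 20.98
ee_pos: [0.3483, 0.4859, 0.2158]
tool_rot: [-3.14, -0.001, -3.105]
force: [-0.7, -0.8, -0.5]
finger_gap: 0.093
finger_force: 0.0
```

```bash
python3 - <<'E'
from h import *
t=bot.snapshot("top");s=bot.snapshot("scene")
A=cv2.resize(t["img"][50:250,140:300,::-1],None,fx=2.5,fy=2.5,interpolation=2); B=cv2.resize(s["img"][170:330,210:370,::-1],None,fx=2.5,fy=2.5,interpolation=2)
o=np.zeros((500,800,3),np.uint8);o[:,:400]=A;o[:400,400:]=B
cv2.imwrite("pics/l.png",o)
E
```

```text
(no output)
```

View pics/l.png

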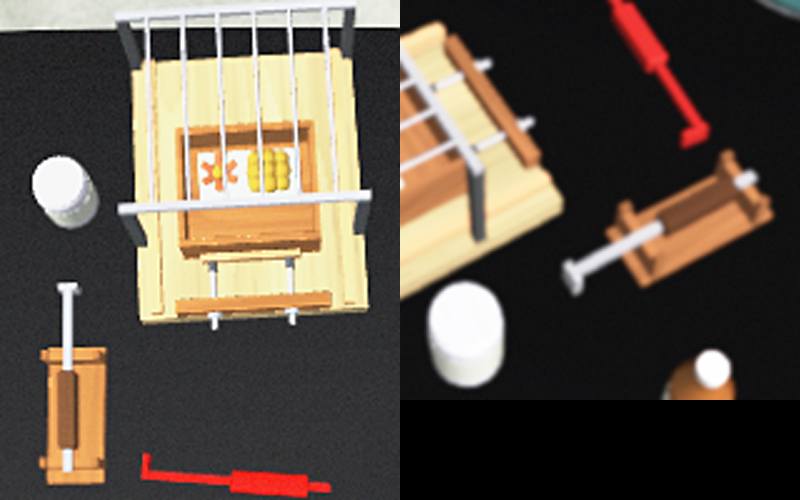

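The last view shows the hook lying on both bars of its rest at (67,400), and the tray against the pad at (250,252). The bystanders near the rack and rest look as they were.

```bash
python3 -c "
from rig import bot
print(bot.finish_job())"
```

```text
the job is handed in; nothing more can be done
None
```

The job is handed in with no verdict returned: I pulled the tray against the sprung stop and held it there for a second at about 11 N measured on the tool (roughly 7 N on the stop, after about 4 N of drag), then left it against the pad and laid the hook back on both bars of its rest.

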